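Start and snug a centrifuge rotor's clamp knob

TASK

Close the centrifuge rotor: its clamp knob sits on the stud with the thread not yet started. Keeping light downward pressure and without lifting it off, turn the knob backwards (anticlockwise from above) until you feel it drop into the thread, then turn it forwards (clockwise) until the lid is finger-tight on its springy rubber seal; do not force the thread or crush the seal. Let go and leave the other things on the bench undisturbed.

Things in the scene. Friction and masses are not known exactly. Their poses are not given: they have to be found in the camera images.
- knob_grip (a point): Grip point of the black round fluted clamp knob, on its axis, z up. Knob: 46 mm tall, loose, about 150 g; head 46 mm diameter, 24 mm tall (12 mm below to 12 mm above this point), on a hollow 40 mm skirt reaching 34 mm below it. Grip the round head from above at any yaw. Two pins hidden in the foot of the skirt rest on the stud's thread.
- stud: Fixed steel stud, 27 mm diameter, hidden in the knob; origin on the rotor axis within 1.1 mm of lid-top level, z up. Two-start right-hand thread, starts hidden, 3.5 mm travel per rad. Turned back 0.2 to 1.7 rad, the knob drops 9 to 11 mm onto the lid and meets a stop within 0.3 rad. Turned forwards undropped it jams: over 40 N between knob and stud harms the thread.
- lid (a joint): How far the lid is pressed into its rubber seal, m: 0 untouched, grows downwards, 4 N per mm. After the drop the knob turns forwards freely for 0.2 to 1.4 rad, then pulls the lid down by the thread's travel and holds by friction when let go. Finger-tight is 2.5 to 4 mm (10 to 16 N); past 6 mm the seal is crushed.
- rotor: Aluminium centrifuge rotor, 176 mm in diameter, fixed on a low grey stand on the bench, origin on the bench under its centre, z up. Its painted grey lid is a flat disc 172 mm in diameter with its top face 102 mm above the bench; stud and knob stand on its axis.
- tube_rack: Bystander: blue rack of capped tubes, 84 x 108 x 84 mm, origin under its centre.
- buffer_bottle: Bystander: jar, 60 mm diameter, 130 mm tall, origin under its centre.
- tip_tray: Bystander: white open tray, 110 x 80 x 45 mm, origin under its centre.
Mind the look-alikes: they are no part of the job. Of the things shaped like the part that bears knob_grip, the black one is meant.

How it is judged (in metres and radians):
On the way:
1. the knob has dropped into the thread's starts, level, the lid not yet tightened (z of knob_grip in the frame of stud below 0.0375 m and angle between knob_grip's own z axis and vertical below 0.12 rad and horizontal distance between knob_grip and stud below 0.005 m and value of joint lid below 0.004 m), for 0.2 s.
At the end, for the whole second after the job is handed in: The knob, let go, at rest and level (within 0.1 rad) on the stud's axis (within 4 mm), is held by the thread and keeps the lid pressed 2 to 4.5 mm into its seal; the rack, jar and tray are within 20 mm of where they were (value of joint lid between 0.002 and 0.0045 m and z of knob_grip in the frame of stud below 0.036 m and horizontal distance between knob_grip and stud below 0.004 m and angle between knob_grip's own z axis and vertical below 0.1 rad and angular speed of knob below 0.1 rad/s and distance of each of tube_rack, buffer_bottle, tip_tray from where it was at the start of the episode below 0.02 m); the robot touches nothing.
It fails at once if the seal is crushed (lid pressed down more than 6 mm) (value of joint lid above 0.006 m).
It fails at once if the thread is forced (more than 40 N between knob and stud) (contact force between knob and stud above 40 N).
It fails at once if the knob is lifted more than 5 mm off the thread (z of knob_grip in the frame of stud above 0.049 m).
It fails at once if a bystander is disturbed (moved more than 20 mm) (distance of any of tube_rack, buffer_bottle, tip_tray from where it was at the start of the episode above 0.02 m).
It also fails if it takes over 58 s, if anything falls off the work surface, if the arm or the gripper's body presses on something with over 40 N, if the wrist force passes 120 N, or if a joint passes its speed limit or range.

ROBOT

A 6-joint arm with a two-finger parallel gripper is mounted at the origin on the work surface. World frame = base frame: x ahead of the robot, y to its left, z up, the work surface at z = 0. Lengths are in mm, angles in rad, forces in N, time in s.
With the tool pointing down it reaches from about 250 to 725 mm from the base axis. Payload 9.7 kg.
Tool frame: the origin (TCP) lies at the very end of the fingers, on their centre line; the grasp point (between the pads) lies 19 mm behind it; z points along the fingers, x is the direction in which the jaws open and shut, and the axes are right-handed (so a half turn about z gives the same grasp; the last joint's range is limited). The gripper opens to 85 mm and grips with 20 to 120 N. Pads are 22 mm wide; open, the fingers measure 114 mm over their backs; the gripper's body (76 mm by 85 mm) begins 54 mm behind the grasp point. The pads swing forward as they close: fully open they stand 13 mm farther back than shut.
Start: joints at [-1.199, 0.087, 0.176, 1.66, 0, 1.571], TCP at [199.808, -512.419, 196.184] pointing down, gripper open.
Joint ranges: [-3.13, 3.13], [-0.85, 1.81], [-1.15, 1.24], [-2.2, 2.28], [-1.44, 1.52], [-3.14, 3.14]. Speed limits (rad/s): [2.22, 2.22, 2.57, 3.14, 3.14, 3.14].

INTERFACE

Orientations are given as a rotation vector (axis times angle).
In Python, from plant import r gives the robot as it stands.
- The arm moves only by the tool move_arm, never from a script. Its argument "deltas" is a list of rows, each an object of numbers: "x", "y", "z": the shift along the tool's x, y, z in mm; "yaw": the turn about the tool's z in degrees. In form: [{"x": .., "y": .., "z": .., "yaw": ..}, ...]. A call has 1 to 10 rows; each row shifts and turns the pose as measured when the row begins, along the tool's axes as they then stand; what a row does not reach is not made up. A row lasts 1/8 s, in which the tool goes at most 62.5 mm and 10.7 degrees, less where a joint would pass 70% of its speed; a pose out of reach is approached as far as the arm can. A call with a gripper value outside its range is refused whole. "hand" is the opening in per cent of the stroke, from 0 (shut) to 100 (fully open), set as the call begins (left out, the last holds). The fingers move at their own pace and stop on an object; the grip force is fixed at half the most. Time passes only in rows, so rows that do not move let the fingers close. It gives the time, the measured TCP pose, the force and the opening at its end, in the units of the state.
- r.observe(): the state, without advancing time (a new reading comes with each control period).
- r.capture(name): name is "scene" or "top"; returns (picture, depth): 480x640x3 uint8, red, green, blue; 480x640 float32, mm along the optical axis (not along the pixel's ray), 0 where there is no reading.
- r.camera_info(name): a dict with "mtx" (3x3 intrinsics, pixels), "k1" (the pictures are not rectified: a ray, as slopes to the right and down, at radius r is drawn at 1 + k1 r^2 times it, then the intrinsics apply), "R" (3x3) and "t" (3): a world point X has camera coordinates R X + t. Camera axes: x right, y down, z forward; pixel columns grow to the right and rows downward; lengths in mm; the calibration is good to about 2 mm. A picture is of the moment at which its call begins. camera_info takes no time and is no camera call.
- r.job_done(): hands the job in, once; it reports no verdict.
The state is a dict: "time_s": time; "joint_positions": joint angles; "joint_vel": joint speeds; "joint_torque": joint torques, N m; "position": TCP position; "tool_rot": TCP orientation; "contact_force": force on the tool from outside, world axes, zero at the start; "ft_torque": the same for the moment, N m; "finger_gap": opening from 0.0 (shut) to 1.0 (fully open).
Only numpy, scipy, OpenCV 4.12 (cv2) and the standard library are available. Lean on these libraries where they do the work, as an engineer would, in place of code of your own. Each camera call takes 0.05 s, during which the arm holds its last target. There are 200 camera calls.

## Working session

There is one attempt and no reset: what is moved stays moved. The work goes in short steps, Python scripts to look and compute and a tool call to move; the robot and the scene stay as the last step left them, time stands still between calls to the robot, and variables do not carry over. Pictures are saved under pics/ and viewed, about 8 in all and at most 12, crops included, and the job is handed in when it is done.

Besides the shell and the picture viewer there is one more tool, called after "Emit:" as name([rows], argument=value, ...), one row to a line, values as JSON. move_arm: Moves the arm, as the interface text tells. Its arguments: {"type":"object","properties":{"deltas":{"type":"array","items":{"type":"object","properties":{"x":{"type":"number"},"y":{"type":"number"},"z":{"type":"number"},"yaw":{"type":"number"}}}},"hand":{"type":"number"}},"required":["deltas"]}

```bash
mkdir -p pics; ls; python3 - <<'E'
from plant import r
import cv2,numpy as np
for n in("scene","top"):
    p,d=r.capture(n); cv2.imwrite(f"pics/{n}0.png",p[:,:,::-1]); np.save(f"pics/{n}0.npy",d)
    c=r.camera_info(n); print(n,c)
print(r.observe())
E
```

```text
pics
scene {'mtx': array([[610.16971198,   0.        , 318.50777696],
       [  0.        , 610.16971198, 242.69793667],
       [  0.        ,   0.        ,   1.        ]]), 'k1': -0.08814139388865116, 'R': array([[ 0.46304912,  0.88623736,  0.01299426],
       [ 0.59522718, -0.30006988, -0.74542784],
       [-0.65672682,  0.35290424, -0.66645966]]), 't': array([-226.67399612, -213.67893934, 1617.48567194])}
top {'mtx': array([[504.8320366 ,   0.        , 314.01844625],
       [  0.        , 504.8320366 , 238.19396015],
       [  0.        ,   0.        ,   1.        ]]), 'k1': -0.14276904254442857, 'R': array([[ 0.06715188, -0.99773433,  0.00410362],
       [-0.97644699, -0.06656326, -0.20523307],
       [ 0.20504123,  0.00977482, -0.97870453]]), 't': array([ -33.38595845,  532.96397768, 1018.4569844 ])}
{'time_s': 0.1, 'joint_positions': array([-1.19901691e+00,  8.73783225e-02,  1.75211226e-01,  1.65978381e+00,
        1.40376508e-05,  1.57079749e+00]), 'joint_vel': array([-0.00213218, -0.00091045, -0.00010105,  0.00200452,  0.00174685,
       -0.00155438]), 'joint_torque': array([ 9.88869870e-04, -5.21562803e+01,  4.65650976e+01,  1.60376891e-02,
        5.69621227e-05,  3.68357291e-06]), 'position': array([ 199.71695949, -512.19838534,  195.56758787]), 'tool_rot': array([-2.59319119e+00,  1.77222912e+00,  1.48459014e-03]), 'contact_force': array([-0.00260891,  0.30183724,  0.41070551]), 'ft_torque': array([ 0.03081227,  0.05861777, -0.0551566 ]), 'finger_gap': 1.0038423533391383}
```

View pics/scene0.png

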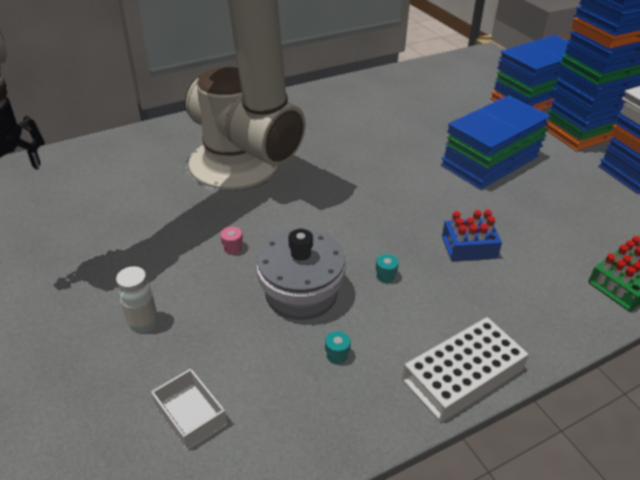

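View pics/top0.png

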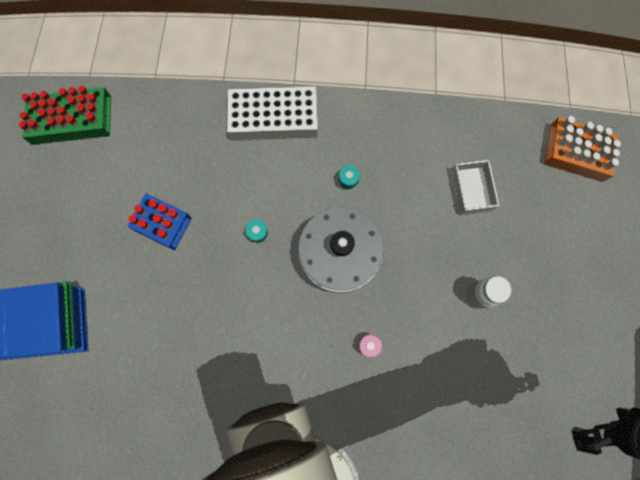

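Candidates for the knob:
- black on the rotor: scene (301,243), top (342,243)
- pink: scene (232,240), top (371,346)
- teal: scene (387,267), top (256,231)
- teal: scene (338,347), top (349,177)

The black one on the rotor is the one meant. Next I triangulate its cap spot and measure the head and lid.

```bash
cat > h.py <<'E'
import numpy as np,cv2
from plant import r
def ray(n,px):
    c=r.camera_info(n);K=c['mtx'];q=np.array([(px[0]-K[0,2])/K[0,0],(px[1]-K[1,2])/K[1,1]]);s=q.copy()
    for _ in range(20): s=q/(1+c['k1']*(s@s))
    d=c['R'].T@np.r_[s,1]; return -c['R'].T@c['t'],d/np.linalg.norm(d)
def plane(n,px,z):
    o,d=ray(n,px);return o+d*(z-o[2])/d[2]
def tri(a,b):
    o1,d1=ray("scene",a);o2,d2=ray("top",b)
    s=np.linalg.lstsq(np.c_[d1,-d2],o2-o1,rcond=None)[0];p,q=o1+s[0]*d1,o2+s[1]*d2
    return (p+q)/2,np.linalg.norm(p-q)
def blob(m,near):
    k,l,st,c=cv2.connectedComponentsWithStats(m.astype(np.uint8));i=1+np.argmin(np.linalg.norm(c[1:]-near,axis=1)+1e3*(st[1:,4]<12))
    return c[i],st[i],l==i
E
python3 - <<'E'
from h import *
S={}
for n,px in(("scene",(301,240)),("top",(342,243))):
    g=cv2.imread(f"pics/{n}0.png",0).astype(int);x,y=px
    dk=np.zeros_like(g);w=g[y-35:y+36,x-35:x+36];dk[y-35:y+36,x-35:x+36]=w<45
    c,st,m=blob(dk>0,px)
    sp=np.zeros_like(g);sp[y-9:y+10,x-9:x+10]=g[y-9:y+10,x-9:x+10]>120
    s,st2,_=blob(sp>0,px);S[n]=s;print(n,"dark",c,st,"spot",s,st2)
    cr=cv2.imread(f"pics/{n}0.png")[y-60:y+60,x-60:x+60];S[n+'c']=cv2.resize(cr,(400,400),interpolation=cv2.INTER_CUBIC)
    d=np.load(f"pics/{n}0.npy");print("depth spot",d[int(s[1]),int(s[0])])
    C=r.camera_info(n);o,dd=ray(n,s);f=C['R'][2]@dd;print("pt by depth",o+dd*d[int(s[1]),int(s[0])]/f)
print(tri(S['scene'],S['top']))
for z in(148,102):print(z,plane("top",S['top'],z),plane("scene",S['scene'],z))
cv2.imwrite("pics/crop.png",np.hstack([S['scenec'],S['topc']]))
E
```

```text
scene dark [300.46015936 245.42430279] [289 230  23  30 502] spot [300.22580645 235.19354839] [297 233   8   5  31]
depth spot 1159.9648
pt by depth [508.02771121 -51.215446   158.76618233]
top dark [340.85760518 243.44983819] [330 232  23  24 309] spot [342.171875 241.828125] [338 238   9   9  64]
depth spot 964.81683
pt by depth [508.48438978 -52.52952582 160.81150405]
(array([508.89190656, -52.15397352, 159.76921045]), np.float64(0.9324587881532365))
148 [511.12205613 -53.13576459 148.        ] [496.93015155 -45.81272785 148.        ]
102 [520.59265783 -55.31247886 102.        ] [449.51429616 -22.72886883 102.        ]
```

View pics/crop.png

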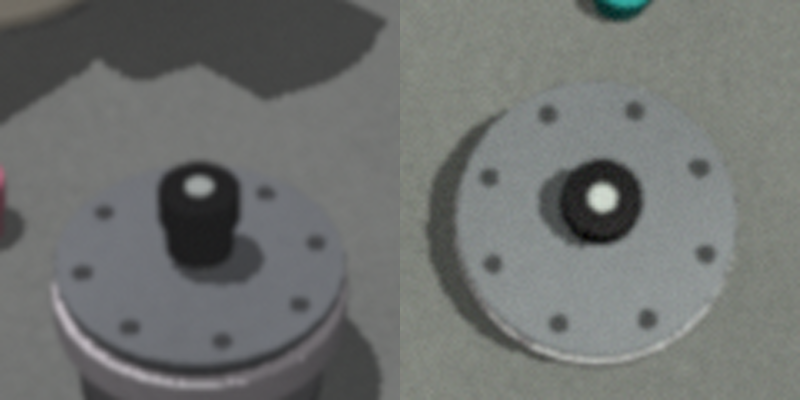

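Emit:
move_arm([
  {"x": -31.6,"y": -45.5,"z": -2},
  {"x": -31.6,"y": -45.5,"z": -2},
  {"x": -31.6,"y": -45.5},
  {"x": -31.6,"y": -45.5},
  {"x": -31.6,"y": -45.5},
  {"x": -31.6,"y": -45.5},
  {"x": -31.6,"y": -45.5},
  {"x": -31.6,"y": -45.5},
  {"x": -31.6,"y": -45.5},
  {"x": -31.6,"y": -45.5},
], hand=100)

```text
schema error: expected keys x, y, z, yaw
```

Emit:
move_arm([
  {"yaw": -10},
  {"yaw": -10},
  {"yaw": -10},
  {"yaw": -10},
  {"yaw": -10},
  {"yaw": -10},
  {"yaw": -10},
  {"yaw": -10},
  {"yaw": -10},
  {"yaw": -10},
])

```text
schema error: expected keys x, y, z, yaw
```

Emit:
move_arm([
  {"yaw": -10},
  {"yaw": -10},
  {"yaw": -10},
  {"yaw": -10},
  {"yaw": -10},
  {"yaw": -10},
  {"yaw": -10},
])

```text
schema error: expected keys x, y, z, yaw
```

```bash
cat >> h.py <<'E'
from scipy.spatial.transform import Rotation as Ro
def st(goal=None):
    o=r.observe();M=Ro.from_rotvec(o['tool_rot']).as_matrix()
    print("t",o['time_s'],"p",o['position'].round(2),"F",o['contact_force'].round(2),"T",o['ft_torque'].round(3),"gap",round(o['finger_gap'],3),"q6",o['joint_positions'][5].round(3),"zt",M[:,2].round(4),"xang",np.degrees(np.arctan2(M[1,0],M[0,0])).round(2))
    if goal is not None: print("delta tool",(M.T@(np.array(goal)-o['position'])).round(2))
    return o
E
python3 - <<'E'
from h import *
st((508.5,-52,128))
# lid: grey disc in top view, circle from its 8 dots / edge
g=cv2.imread("pics/top0.png",0)
dots=[]
m=np.zeros_like(g);cv2.circle(m,(341,249),42,1,-1);cv2.circle(m,(342,243),18,0,-1)
b=((g<cv2.medianBlur(g,21)-25)&(m>0)).astype(np.uint8)
k,l,s,c=cv2.connectedComponentsWithStats(b)
P=[plane("top",q,102)[:2] for q,a in zip(c[1:],s[1:]) if 5<a[4]<60]
P=np.array(P);print(P.round(1))
A=np.c_[2*P,np.ones(len(P))];x=np.linalg.lstsq(A,(P**2).sum(1),rcond=None)[0];print("circle",x[:2],np.sqrt(x[2]+x[:2]@x[:2]))
E
```

```text
t 0.1 p [ 199.72 -512.2   195.57] F [-0.    0.3   0.41] T [ 0.031  0.059 -0.055] gap 1.004 q6 1.571 zt [-4.0e-04  1.1e-03 -1.0e+00] xang -68.7
delta tool [-316.51 -454.86   67.94]
[[ 576.5  -72.3]
 [ 570.2  -18.9]
 [ 543.2 -113.9]
 [ 528.1   14.6]
 [ 489.8 -120.2]
 [ 475.4    8.1]
 [ 441.8  -33.4]
 [ 447.9  -86.8]]
circle [509.14696793 -52.91931724] 69.955904180844
```

Emit:
move_arm([
  {"x": -31.6,"y": -45.5,"z": -2,"yaw": 0},
  {"x": -31.6,"y": -45.5,"z": -2,"yaw": 0},
  {"x": -31.6,"y": -45.5,"z": 0,"yaw": 0},
  {"x": -31.6,"y": -45.5,"z": 0,"yaw": 0},
  {"x": -31.6,"y": -45.5,"z": 0,"yaw": 0},
  {"x": -31.6,"y": -45.5,"z": 0,"yaw": 0},
  {"x": -31.6,"y": -45.5,"z": 0,"yaw": 0},
  {"x": -31.6,"y": -45.5,"z": 0,"yaw": 0},
  {"x": -31.6,"y": -45.5,"z": 0,"yaw": 0},
  {"x": -31.6,"y": -45.5,"z": 0,"yaw": 0},
], hand=100)

```text
time_s: 1.35
position: [515.8, -40.6, 196.7]
tool_rot: [-2.586, 1.781, 0.007]
contact_force: [0.9, -1.2, 1.0]
finger_gap: 0.997
```

Emit:
move_arm([
  {"x": 0,"y": 0,"z": 0,"yaw": -10},
  {"x": 0,"y": 0,"z": 0,"yaw": -10},
  {"x": 0,"y": 0,"z": 0,"yaw": -10},
  {"x": 0,"y": 0,"z": 0,"yaw": -10},
  {"x": 0,"y": 0,"z": 0,"yaw": -10},
  {"x": 0,"y": 0,"z": 0,"yaw": -10},
  {"x": 0,"y": 0,"z": 0,"yaw": -10},
  {"x": 0,"y": 0,"z": 0,"yaw": -10},
  {"x": 0,"y": 0,"z": 0,"yaw": -10},
  {"x": 0,"y": 0,"z": 0,"yaw": -10},
])

```text
time_s: 2.6
position: [515.8, -35.8, 191.5]
tool_rot: [-2.992, -0.928, 0.016]
contact_force: [0.6, -0.5, 0.3]
finger_gap: 1.003
```

```bash
python3 - <<'E'
from h import *
st((509,-52.5,128))
E
```

```text
t 2.6 p [515.82 -35.8  191.46] F [ 0.57 -0.48  0.34] T [-0.096 -0.036  0.01 ] gap 1.003 q6 0.897 zt [-0.0123  0.0053 -0.9999] xang 34.48
delta tool [-14.62  10.63  63.45]
```

Emit:
move_arm([
  {"x": 0,"y": 0,"z": 0,"yaw": -10},
  {"x": 0,"y": 0,"z": 0,"yaw": -10},
  {"x": 0,"y": 0,"z": 0,"yaw": -10},
  {"x": 0,"y": 0,"z": 0,"yaw": -10},
  {"x": 0,"y": 0,"z": 0,"yaw": -10},
  {"x": 0,"y": 0,"z": 0,"yaw": -10},
  {"x": 0,"y": 0,"z": 0,"yaw": 0},
  {"x": 0,"y": 0,"z": 0,"yaw": 0},
  {"x": 0,"y": 0,"z": 0,"yaw": 0},
])

```text
time_s: 3.72
position: [514.5, -35.7, 188.4]
tool_rot: [-2.088, -2.324, 0.012]
contact_force: [0.6, 0.0, 0.5]
finger_gap: 1.0
```

```bash
python3 - <<'E'
from h import *
st((509,-52.5,128))
E
```

```text
t 3.725 p [514.46 -35.68 188.36] F [0.62 0.04 0.51] T [-0.013  0.008  0.029] gap 1.0 q6 -0.179 zt [-0.0184  0.0057 -0.9998] xang 96.1
delta tool [-16.61  -6.15  60.36]
```

Emit:
move_arm([
  {"x": -8,"y": -3,"z": 0,"yaw": 0},
  {"x": -8,"y": -3,"z": 0,"yaw": 0},
  {"x": 0,"y": 0,"z": 0,"yaw": 0},
  {"x": 0,"y": 0,"z": 0,"yaw": 0},
])

```text
time_s: 4.22
position: [509.8, -53.8, 188.4]
tool_rot: [-2.092, -2.32, 0.013]
contact_force: [-0.3, 0.2, 0.4]
finger_gap: 1.003
```

```bash
python3 - <<'E'
from h import *
st((509,-52.5,127))
p,d=r.capture("scene");cv2.imwrite("pics/s1.png",cv2.resize(p[120:340,190:430,::-1],None,fx=2.5,fy=2.5))
E
```

```text
t 4.225 p [509.78 -53.79 188.36] F [-0.31  0.16  0.36] T [-0.012  0.021 -0.042] gap 1.003 q6 -0.211 zt [-0.0183  0.0057 -0.9998] xang 95.93
delta tool [ 0.9   0.44 61.37]
```

View pics/s1.png

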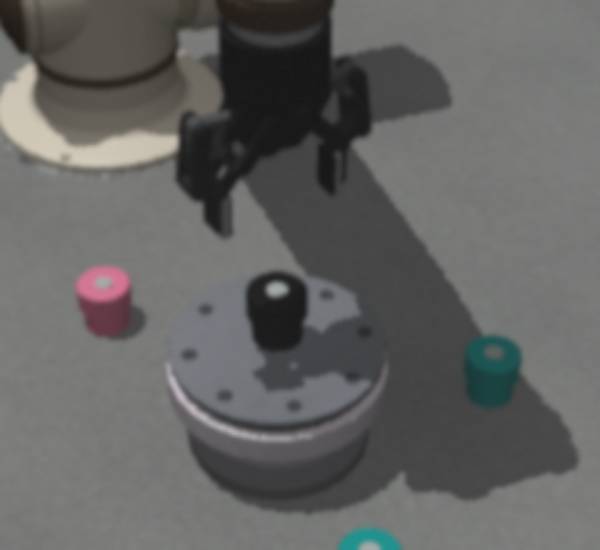

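The open jaws, at crop (220,220) and (330,175), straddle the knob at (277,310). I descend.

Emit:
move_arm([
  {"x": 0.9,"y": 0.4,"z": 12,"yaw": 0},
  {"x": 0,"y": 0,"z": 12,"yaw": 0},
  {"x": 0,"y": 0,"z": 12,"yaw": 0},
  {"x": 0,"y": 0,"z": 12,"yaw": 0},
  {"x": 0,"y": 0,"z": 8,"yaw": 0},
  {"x": 0,"y": 0,"z": 3,"yaw": 0},
  {"x": 0,"y": 0,"z": 0,"yaw": 0},
  {"x": 0,"y": 0,"z": 0,"yaw": 0},
])

```text
time_s: 5.28
position: [508.6, -51.9, 124.3]
tool_rot: [-2.09, -2.321, 0.014]
contact_force: [-0.5, -1.1, -0.2]
finger_gap: 1.003
```

```bash
python3 - <<'E'
from h import *
st((509,-52.5,127))
E
```

```text
t 5.275 p [508.58 -51.9  124.33] F [-0.47 -1.08 -0.17] T [-0.011 -0.009  0.016] gap 1.003 q6 -0.208 zt [-0.0196  0.0058 -0.9998] xang 95.97
delta tool [-0.62  0.31 -2.68]
```

Emit:
move_arm([
  {"x": -0.5,"y": 0.3,"z": 0,"yaw": 0},
  {"x": 0,"y": 0,"z": 0,"yaw": 0},
  {"x": 0,"y": 0,"z": 0,"yaw": 0},
  {"x": 0,"y": 0,"z": 0,"yaw": 0},
  {"x": 0,"y": 0,"z": 0,"yaw": 0},
], hand=45)

```text
time_s: 5.9
position: [509.4, -52.5, 125.2]
tool_rot: [-2.091, -2.321, 0.013]
contact_force: [-0.5, -0.6, 0.1]
finger_gap: 0.447
```

```bash
python3 - <<'E'
from h import *
st((509,-52.5,127))
E
```

```text
t 5.9 p [509.42 -52.48 125.16] F [-0.47 -0.57  0.09] T [-0.029 -0.04  -0.023] gap 0.447 q6 -0.209 zt [-0.0182  0.0057 -0.9998] xang 95.96
delta tool [ 0.04 -0.45 -1.83]
```

Emit:
move_arm([
  {"x": 0,"y": 0,"z": 0,"yaw": 0},
  {"x": 0,"y": 0,"z": 0,"yaw": 0},
], hand=38)

```text
time_s: 6.15
position: [509.4, -52.5, 125.1]
tool_rot: [-2.091, -2.321, 0.013]
contact_force: [-0.7, -0.4, -0.9]
finger_gap: 0.383
```

```bash
python3 - <<'E'
from h import *
st()
a,_=r.capture("scene");b,_=r.capture("top")
f=lambda p,x,y:cv2.resize(p[y-50:y+50,x-50:x+50,::-1],(400,400),interpolation=cv2.INTER_CUBIC)
cv2.imwrite("pics/s2.png",np.hstack([f(a,301,235),f(b,342,243)]))
E
```

```text
t 6.15 p [509.37 -52.45 125.12] F [-0.66 -0.44 -0.87] T [ 0.012 -0.048  0.027] gap 0.383 q6 -0.209 zt [-0.0183  0.0057 -0.9998] xang 95.97
```

View pics/s2.png

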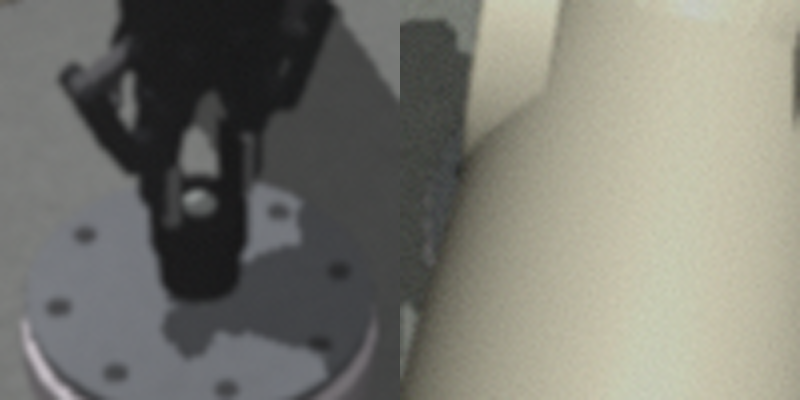

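The knob's white spot (198,203) sits between the pads, which look nearly in contact. I shut the gripper with no motion.

Emit:
move_arm([
  {"x": 0,"y": 0,"z": 0,"yaw": 0},
  {"x": 0,"y": 0,"z": 0,"yaw": 0},
  {"x": 0,"y": 0,"z": 0,"yaw": 0},
], hand=0)

```text
time_s: 6.62
position: [509.4, -52.5, 125.1]
tool_rot: [-2.091, -2.321, 0.013]
contact_force: [0.4, -0.1, 0.5]
finger_gap: -0.002
```

```bash
python3 - <<'E'
from h import *
st()
E
```

```text
t 6.625 p [509.41 -52.46 125.14] F [ 0.4  -0.13  0.51] T [-0.01  -0.046 -0.009] gap -0.002 q6 -0.209 zt [-0.0183  0.0057 -0.9998] xang 95.97
```

```bash
python3 - <<'E'
from h import *
a,_=r.capture("scene")
f=lambda p,x,y:cv2.resize(p[y-50:y+50,x-60:x+60,::-1],(720,600),interpolation=cv2.INTER_CUBIC)
cv2.imwrite("pics/s3.png",cv2.convertScaleAbs(f(a,301,225),alpha=1.8))
g=cv2.cvtColor(a,cv2.COLOR_RGB2GRAY)
o=r.observe();C=r.camera_info("scene")
for z in(125,144,160):
    X=C['R']@np.array([509.4,-52.5,z])+C['t'];s=X[:2]/X[2];s=s*(1+C['k1']*s@s);print(z,C['mtx'][:2,:2]@s+C['mtx'][:2,2])
E
```

```text
125 [300.06664973 248.95086812]
144 [299.9955606  241.62324797]
160 [299.93486621 235.32835191]
```

View pics/s3.png

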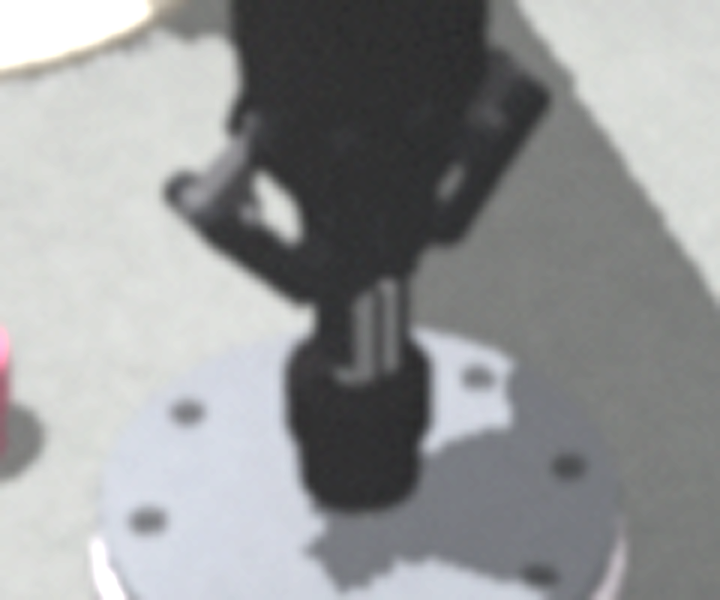

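```bash
python3 - <<'E'
from h import *
p,d=r.capture("scene");C=r.camera_info("scene")
for v in range(205,262,3):
    row=[]
    for u in(297,301,304):
        o,dd=ray("scene",(u,v));row.append((o+dd*d[v,u]/(C['R'][2]@dd)).round(0) if d[v,u] else None)
    print(v,row,p[v,301])
E
```

```text
205 [array([532., -69., 255.]), array([530., -60., 250.]), array([525., -51., 244.])] [28 29 29]
208 [array([531., -68., 247.]), array([529., -60., 243.]), array([520., -49., 233.])] [28 28 29]
211 [array([527., -67., 237.]), array([531., -60., 237.]), array([507., -42., 214.])] [30 30 31]
214 [array([529., -68., 232.]), array([528., -59., 228.]), array([512., -45., 211.])] [28 28 29]
217 [array([527., -67., 223.]), array([525., -58., 218.]), array([520., -49., 211.])] [28 28 29]
220 [array([523., -65., 212.]), array([524., -57., 210.]), array([519., -49., 204.])] [28 28 28]
223 [array([525., -66., 207.]), array([525., -57., 204.]), array([517., -48., 195.])] [38 39 38]
226 [array([518., -63., 194.]), array([522., -56., 194.]), array([522., -50., 192.])] [64 65 65]
229 [array([520., -64., 189.]), array([521., -56., 186.]), array([519., -48., 181.])] [63 63 64]
232 [array([520., -64., 181.]), array([522., -56., 179.]), array([522., -50., 177.])] [63 63 64]
235 [array([518., -63., 171.]), array([523., -57., 173.]), array([520., -49., 168.])] [63 64 64]
238 [array([512., -60., 158.]), array([522., -56., 165.]), array([518., -48., 159.])] [50 51 51]
241 [array([519., -63., 158.]), array([525., -58., 160.]), array([524., -51., 156.])] [29 29 30]
244 [array([528., -68., 159.]), array([529., -60., 157.]), array([533., -55., 158.])] [28 28 28]
247 [array([525., -66., 148.]), array([530., -60., 150.]), array([534., -56., 151.])] [28 27 28]
250 [array([528., -68., 144.]), array([529., -60., 141.]), array([531., -55., 141.])] [28 29 29]
253 [array([523., -66., 131.]), array([524., -58., 129.]), array([526., -52., 128.])] [26 26 27]
256 [array([523., -66., 124.]), array([529., -60., 126.]), array([527., -53., 121.])] [28 29 29]
259 [array([523., -66., 115.]), array([526., -59., 115.]), array([531., -55., 117.])] [35 35 35]
```

The depth image puts the shut fingertips at z≈162, just above the knob's top at 159, while the TCP reads 125. The real tips are therefore about 37 mm higher than reported, and I go by the camera. I open and descend in checked steps.

Emit:
move_arm([
  {"x": 0,"y": 0,"z": -0.5,"yaw": 0},
  {"x": 0,"y": 0,"z": 0,"yaw": 0},
  {"x": 0,"y": 0,"z": 0,"yaw": 0},
  {"x": 0,"y": 0,"z": 0,"yaw": 0},
  {"x": 0,"y": 0,"z": 0,"yaw": 0},
  {"x": 0,"y": 0,"z": 6,"yaw": 0},
  {"x": 0,"y": 0,"z": 6,"yaw": 0},
  {"x": 0,"y": 0,"z": 4,"yaw": 0},
  {"x": 0,"y": 0,"z": 0,"yaw": 0},
], hand=100)

```text
time_s: 7.85
position: [508.8, -52.3, 108.0]
tool_rot: [-2.091, -2.321, 0.013]
contact_force: [-0.2, -0.3, -0.6]
finger_gap: 1.001
```

```bash
python3 - <<'E'
from h import *
st((509,-52.5,90))
a,d=r.capture("scene");x,y=301,225
cv2.imwrite("pics/s4.png",cv2.convertScaleAbs(cv2.resize(a[y-60:y+60,x-80:x+80,::-1],(800,600),interpolation=cv2.INTER_CUBIC),alpha=1.8))
E
```

```text
t 7.85 p [508.81 -52.35 108.01] F [-0.16 -0.28 -0.63] T [-0.005 -0.019 -0.048] gap 1.001 q6 -0.209 zt [-0.0191  0.0058 -0.9998] xang 95.97
delta tool [-0.31  0.51 18.01]
```

View pics/s4.png

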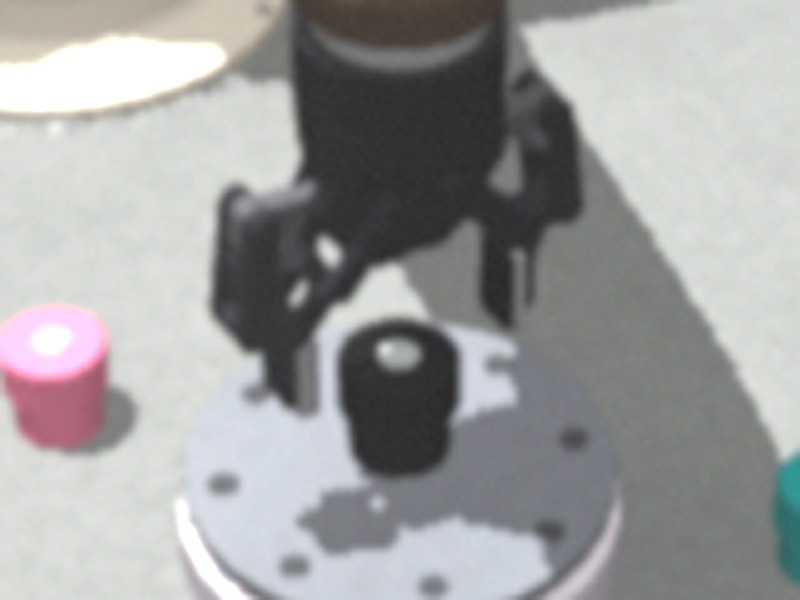

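Both jaws straddle the knob, with tips at crop (291,405) and (505,320) and their midpoint on the knob at (400,352). The tips are still about knob-top height, so I descend 22 mm more.

Emit:
move_arm([
  {"x": 0,"y": 0.3,"z": 6,"yaw": 0},
  {"x": 0,"y": 0,"z": 6,"yaw": 0},
  {"x": 0,"y": 0,"z": 6,"yaw": 0},
  {"x": 0,"y": 0,"z": 2,"yaw": 0},
  {"x": 0,"y": 0,"z": 0,"yaw": 0},
])

```text
time_s: 8.52
position: [508.8, -52.2, 86.8]
tool_rot: [-2.091, -2.321, 0.013]
contact_force: [0.5, -0.3, 0.5]
finger_gap: 0.998
```

Emit:
move_arm([
  {"x": 0,"y": 0,"z": 0,"yaw": 0},
  {"x": 0,"y": 0,"z": 0,"yaw": 0},
  {"x": 0,"y": 0,"z": 0,"yaw": 0},
  {"x": 0,"y": 0,"z": 0,"yaw": 0},
  {"x": 0,"y": 0,"z": 0,"yaw": 0},
], hand=0)

```text
time_s: 9.15
position: [509.1, -52.2, 87.5]
tool_rot: [-2.091, -2.321, 0.012]
contact_force: [-1.1, 0.4, -0.3]
finger_gap: 0.522
```

```bash
python3 - <<'E'
from h import *
st((509,-52.5,90))
E
```

```text
t 9.15 p [509.06 -52.21  87.47] F [-1.08  0.41 -0.29] T [ 0.024 -0.054 -0.011] gap 0.522 q6 -0.209 zt [-0.018   0.0056 -0.9998] xang 95.97
delta tool [-0.26 -0.14 -2.53]
```

Gripped: gap 0.522, about 44 mm. Next I press lightly and begin turning back.

Emit:
move_arm([
  {"x": 0,"y": 0,"z": 0.5,"yaw": 0},
  {"x": 0,"y": 0,"z": 0.5,"yaw": -4},
  {"x": 0,"y": 0,"z": 0.5,"yaw": -4},
])

```text
time_s: 9.52
position: [509.7, -52.3, 87.3]
tool_rot: [-1.921, -2.466, 0.008]
contact_force: [-1.6, 1.1, 4.4]
finger_gap: 0.521
```

```bash
python3 - <<'E'
from h import *
st((509,-52.5,90))
E
```

```text
t 9.525 p [509.7  -52.3   87.29] F [-1.58  1.08  4.44] T [ 0.087  0.206 -0.05 ] gap 0.521 q6 -0.352 zt [-0.0157  0.0054 -0.9999] xang 104.17
delta tool [ 0.   -0.77 -2.7 ]
```

Emit:
move_arm([
  {"x": 0,"y": 0,"z": 0.5,"yaw": -3},
  {"x": 0,"y": 0,"z": 0.5,"yaw": -3},
  {"x": 0,"y": 0,"z": 0.5,"yaw": -3},
  {"x": 0,"y": 0,"z": 0.5,"yaw": -3},
])

```text
time_s: 10.02
position: [510.2, -52.1, 87.3]
tool_rot: [-1.644, -2.661, 0.003]
contact_force: [-2.4, 1.2, 4.9]
finger_gap: 0.523
```

```bash
python3 - <<'E'
from h import *
st((509,-52.5,90))
E
```

```text
t 10.025 p [510.2  -52.09  87.28] F [-2.37  1.22  4.92] T [ 0.249  0.453 -0.056] gap 0.523 q6 -0.569 zt [-0.0132  0.0056 -0.9999] xang 116.59
delta tool [ 0.2  -1.28 -2.71]
```

Emit:
move_arm([
  {"x": 0,"y": -0.3,"z": 0.5,"yaw": -3},
  {"x": 0,"y": -0.3,"z": 0.5,"yaw": -3},
  {"x": 0,"y": -0.3,"z": 0.5,"yaw": -3},
  {"x": 0,"y": -0.3,"z": 0.5,"yaw": -3},
])

```text
time_s: 10.52
position: [509.4, -52.1, 87.3]
tool_rot: [-1.347, -2.824, -0.002]
contact_force: [-1.5, 1.0, 4.6]
finger_gap: 0.522
```

```bash
python3 - <<'E'
from h import *
st((509,-52.5,90))
E
```

```text
t 10.525 p [509.41 -52.11  87.27] F [-1.51  0.95  4.58] T [0.245 0.451 0.01 ] gap 0.522 q6 -0.786 zt [-0.011   0.0067 -0.9999] xang 129.01
delta tool [-0.01 -0.57 -2.73]
```

Emit:
move_arm([
  {"x": 0,"y": -0.15,"z": 0.5,"yaw": -3},
  {"x": 0,"y": -0.15,"z": 0.5,"yaw": -3},
  {"x": 0,"y": -0.15,"z": 0.5,"yaw": -3},
  {"x": 0,"y": -0.15,"z": 0.5,"yaw": -3},
])

```text
time_s: 11.02
position: [509.0, -52.2, 87.3]
tool_rot: [-1.034, -2.955, -0.006]
contact_force: [-2.2, -0.0, 3.8]
finger_gap: 0.524
```

```bash
python3 - <<'E'
from h import *
st((509,-52.5,90))
E
```

```text
t 11.025 p [508.95 -52.24  87.27] F [-2.24 -0.04  3.8 ] T [ 0.12   0.491 -0.048] gap 0.524 q6 -1.004 zt [-0.0094  0.007  -0.9999] xang 141.42
delta tool [-0.17 -0.17 -2.73]
```

Turned back about 45° so far, z unchanged. Continuing.

Emit:
move_arm([
  {"x": 0,"y": -0.1,"z": 0.5,"yaw": -3},
  {"x": 0,"y": -0.1,"z": 0.5,"yaw": -3},
  {"x": 0,"y": -0.1,"z": 0.5,"yaw": -3},
  {"x": 0,"y": -0.1,"z": 0.5,"yaw": -3},
])

```text
time_s: 11.52
position: [508.7, -52.6, 87.2]
tool_rot: [-0.709, -3.051, -0.008]
contact_force: [-2.2, -0.5, 5.0]
finger_gap: 0.519
```

```bash
python3 - <<'E'
from h import *
st((509,-52.5,90))
E
```

```text
t 11.525 p [508.66 -52.55  87.23] F [-2.15 -0.54  5.04] T [0.02  0.354 0.005] gap 0.519 q6 -1.221 zt [-0.0078  0.0068 -0.9999] xang 153.83
delta tool [-0.25  0.2  -2.77]
```

Emit:
move_arm([
  {"x": 0,"y": 0,"z": 0.5,"yaw": -3},
  {"x": 0,"y": 0,"z": 0.5,"yaw": -3},
  {"x": 0,"y": 0,"z": 0.5,"yaw": -3},
  {"x": 0,"y": 0,"z": 0.5,"yaw": -3},
])

```text
time_s: 12.02
position: [509.0, -52.5, 87.2]
tool_rot: [-0.376, -3.113, -0.009]
contact_force: [-0.7, 2.1, 2.6]
finger_gap: 0.52
```

```bash
python3 - <<'E'
from h import *
st((509,-52.5,90))
E
```

```text
t 12.025 p [509.04 -52.53  87.17] F [-0.73  2.11  2.62] T [ 0.309  0.116 -0.011] gap 0.52 q6 -1.437 zt [-0.0055  0.0067 -1.    ] xang 166.22
delta tool [ 0.07  0.03 -2.83]
```

Emit:
move_arm([
  {"x": 0,"y": 0,"z": 0.6,"yaw": -3},
  {"x": 0,"y": 0,"z": 0.6,"yaw": -3},
  {"x": 0,"y": 0,"z": 0.6,"yaw": -3},
])

```text
time_s: 12.4
position: [509.3, -51.4, 86.5]
tool_rot: [-0.121, -3.135, -0.014]
contact_force: [-1.6, 1.4, 2.7]
finger_gap: 0.52
```

```bash
python3 - <<'E'
from h import *
st((509,-52.5,90))
E
```

```text
t 12.4 p [509.28 -51.44  86.53] F [-1.57  1.36  2.66] T [0.329 0.402 0.028] gap 0.52 q6 -1.599 zt [-0.004  0.009 -1.   ] xang 175.56
delta tool [ 0.22 -1.05 -3.48]
```

Emit:
move_arm([
  {"x": 0,"y": -0.5,"z": 1,"yaw": 0},
  {"x": 0,"y": -0.5,"z": 1,"yaw": 0},
  {"x": 0,"y": 0,"z": 1,"yaw": 0},
])

```text
time_s: 12.78
position: [509.0, -51.9, 85.3]
tool_rot: [-0.124, -3.136, -0.015]
contact_force: [-3.8, -0.2, 9.4]
finger_gap: 0.525
```

```bash
python3 - <<'E'
from h import *
st((509,-52.5,90))
E
```

```text
t 12.775 p [509.01 -51.88  85.31] F [-3.78 -0.2   9.36] T [0.135 0.822 0.096] gap 0.525 q6 -1.599 zt [-0.0029  0.0099 -0.9999] xang 175.47
delta tool [-0.02 -0.57 -4.7 ]
```

Emit:
move_arm([
  {"x": 0,"y": -0.3,"z": 0.6,"yaw": -3},
  {"x": 0,"y": -0.2,"z": 0.6,"yaw": -3},
])

```text
time_s: 13.02
position: [508.6, -52.3, 84.3]
tool_rot: [0.041, -3.138, -0.016]
contact_force: [0.3, 1.5, -0.1]
finger_gap: 0.526
```

```bash
python3 - <<'E'
from h import *
st((509,-52.5,90))
E
```

```text
t 13.025 p [508.61 -52.29  84.33] F [ 0.25  1.47 -0.1 ] T [ 0.305  0.036 -0.023] gap 0.526 q6 -1.706 zt [-0.0032  0.0102 -0.9999] xang -178.49
delta tool [-0.37 -0.16 -5.67]
```

Emit:
move_arm([
  {"x": 0,"y": 0,"z": 1.2,"yaw": 0},
  {"x": 0,"y": 0,"z": 1.2,"yaw": 0},
  {"x": 0,"y": 0,"z": 1.2,"yaw": 0},
  {"x": 0,"y": 0,"z": 1,"yaw": 0},
])

```text
time_s: 13.52
position: [508.3, -52.1, 78.6]
tool_rot: [0.035, -3.137, -0.017]
contact_force: [0.2, 0.6, -0.4]
finger_gap: 0.521
```

```bash
python3 - <<'E'
from h import *
st((509,-52.5,90))
E
```

```text
t 13.525 p [508.29 -52.07  78.65] F [ 0.21  0.57 -0.37] T [ 0.149  0.033 -0.021] gap 0.521 q6 -1.702 zt [-0.0043  0.0106 -0.9999] xang -178.71
delta tool [ -0.65  -0.32 -11.36]
```

It is dropping freely: 8.6 mm so far, with zero force. I go on down gently to the lid.

Emit:
move_arm([
  {"x": -0.3,"y": -0.1,"z": 0.6,"yaw": 0},
  {"x": -0.2,"y": 0,"z": 0.6,"yaw": 0},
  {"x": 0,"y": 0,"z": 0.5,"yaw": 0},
  {"x": 0,"y": 0,"z": 0.5,"yaw": 0},
])

```text
time_s: 14.02
position: [508.7, -51.9, 77.2]
tool_rot: [0.035, -3.137, -0.017]
contact_force: [-3.0, 2.8, 5.0]
finger_gap: 0.527
```

```bash
python3 - <<'E'
from h import *
st((509,-52.5,90))
E
```

```text
t 14.025 p [508.67 -51.91  77.17] F [-2.96  2.77  4.95] T [ 0.37   0.666 -0.005] gap 0.527 q6 -1.701 zt [-0.004   0.0108 -0.9999] xang -178.73
delta tool [ -0.27  -0.46 -12.84]
```

Dropped 10.1 mm and seated at 5 N. I relax the pressure, then turn forwards, watching z and torque.

Emit:
move_arm([
  {"x": 0,"y": -0.2,"z": -0.2,"yaw": 0},
  {"x": 0,"y": 0,"z": 0,"yaw": 0},
])

```text
time_s: 14.28
position: [508.6, -52.0, 77.4]
tool_rot: [0.035, -3.137, -0.018]
contact_force: [-2.3, 2.9, 2.3]
finger_gap: 0.524
```

```bash
python3 - <<'E'
from h import *
st((509,-52.5,90))
E
```

```text
t 14.275 p [508.65 -51.96  77.37] F [-2.34  2.86  2.31] T [ 0.385  0.453 -0.069] gap 0.524 q6 -1.702 zt [-0.004   0.0112 -0.9999] xang -178.73
delta tool [ -0.29  -0.4  -12.63]
```

Emit:
move_arm([
  {"x": 0,"y": 0,"z": 0.1,"yaw": 4},
  {"x": 0,"y": 0,"z": 0.1,"yaw": 4},
  {"x": 0,"y": 0,"z": 0.1,"yaw": 4},
])

```text
time_s: 14.65
position: [508.9, -52.0, 77.2]
tool_rot: [-0.302, -3.123, -0.017]
contact_force: [-2.0, 2.8, 2.5]
finger_gap: 0.521
```

```bash
python3 - <<'E'
from h import *
st((509,-52.5,90))
E
```

```text
t 14.65 p [508.93 -52.01  77.24] F [-2.05  2.81  2.47] T [0.414 0.42  0.075] gap 0.521 q6 -1.487 zt [-0.0034  0.011  -0.9999] xang 168.96
delta tool [ -0.09  -0.34 -12.77]
```

Emit:
move_arm([
  {"x": 0,"y": -0.1,"z": 0.1,"yaw": 4},
  {"x": 0,"y": -0.1,"z": 0.1,"yaw": 4},
  {"x": 0,"y": 0,"z": 0.1,"yaw": 4},
])

```text
time_s: 15.02
position: [509.3, -52.0, 77.2]
tool_rot: [-0.637, -3.072, -0.017]
contact_force: [-1.5, 2.0, 2.9]
finger_gap: 0.525
```

```bash
python3 - <<'E'
from h import *
st((509,-52.5,90))
E
```

```text
t 15.025 p [509.35 -52.01  77.23] F [-1.52  2.    2.86] T [0.391 0.281 0.017] gap 0.525 q6 -1.271 zt [-0.0023  0.0113 -0.9999] xang 156.58
delta tool [  0.21  -0.47 -12.78]
```

Emit:
move_arm([
  {"x": 0,"y": -0.1,"z": 0.1,"yaw": 4},
  {"x": 0,"y": -0.1,"z": 0.1,"yaw": 4},
  {"x": 0,"y": 0,"z": 0.1,"yaw": 4},
])

```text
time_s: 15.4
position: [509.7, -52.1, 77.2]
tool_rot: [-0.964, -2.985, -0.016]
contact_force: [-1.8, 1.0, 2.1]
finger_gap: 0.524
```

```bash
python3 - <<'E'
from h import *
st((509,-52.5,90))
E
```

```text
t 15.4 p [509.68 -52.15  77.17] F [-1.79  0.99  2.09] T [0.284 0.461 0.127] gap 0.524 q6 -1.055 zt [-0.0015  0.0112 -0.9999] xang 144.21
delta tool [  0.44  -0.58 -12.83]
```

Emit:
move_arm([
  {"x": 0.1,"y": -0.2,"z": 0.1,"yaw": 4},
  {"x": 0.1,"y": -0.2,"z": 0.1,"yaw": 4},
  {"x": 0,"y": 0,"z": 0.1,"yaw": 4},
])

```text
time_s: 15.78
position: [509.7, -52.3, 77.1]
tool_rot: [-1.28, -2.863, -0.016]
contact_force: [-2.3, 1.7, 1.9]
finger_gap: 0.519
```

```bash
python3 - <<'E'
from h import *
st((509,-52.5,90))
E
```

```text
t 15.775 p [509.73 -52.35  77.11] F [-2.27  1.67  1.89] T [0.337 0.578 0.085] gap 0.519 q6 -0.839 zt [-5.000e-04  1.110e-02 -9.999e-01] xang 131.83
delta tool [  0.48  -0.55 -12.89]
```

Emit:
move_arm([
  {"x": 0,"y": -0.1,"z": 0.1,"yaw": 4},
  {"x": 0,"y": -0.1,"z": 0.1,"yaw": 4},
])

```text
time_s: 16.02
position: [509.6, -52.5, 76.8]
tool_rot: [-1.482, -2.763, -0.015]
contact_force: [-2.0, 2.2, 1.8]
finger_gap: 0.525
```

```bash
python3 - <<'E'
from h import *
st((509,-52.5,90))
E
```

```text
t 16.025 p [509.57 -52.51  76.77] F [-1.96  2.21  1.82] T [0.359 0.414 0.119] gap 0.525 q6 -0.695 zt [-6.000e-04  1.090e-02 -9.999e-01] xang 123.58
delta tool [  0.45  -0.39 -13.23]
```

Emit:
move_arm([
  {"x": 0,"y": 0,"z": 0.2,"yaw": 4},
  {"x": 0,"y": 0,"z": 0.2,"yaw": 4},
])

```text
time_s: 16.27
position: [509.6, -52.6, 76.4]
tool_rot: [-1.677, -2.649, -0.014]
contact_force: [-2.0, 1.9, 2.7]
finger_gap: 0.52
```

```bash
python3 - <<'E'
from h import *
st((509,-52.5,90))
E
```

```text
t 16.275 p [509.64 -52.65  76.38] F [-1.99  1.88  2.66] T [0.292 0.456 0.155] gap 0.52 q6 -0.551 zt [-5.000e-04  1.050e-02 -9.999e-01] xang 115.33
delta tool [  0.54  -0.47 -13.62]
```

Emit:
move_arm([
  {"x": 0,"y": 0,"z": 0.2,"yaw": 4},
  {"x": 0,"y": 0,"z": 0.2,"yaw": 4},
])

```text
time_s: 16.52
position: [509.6, -52.8, 76.0]
tool_rot: [-1.863, -2.521, -0.012]
contact_force: [-1.9, 3.0, 2.8]
finger_gap: 0.524
```

```bash
python3 - <<'E'
from h import *
st((509,-52.5,90))
E
```

```text
t 16.525 p [509.64 -52.8   75.95] F [-1.91  3.01  2.76] T [0.337 0.533 0.124] gap 0.524 q6 -0.407 zt [-6.000e-04  1.010e-02 -9.999e-01] xang 107.07
delta tool [  0.62  -0.49 -14.04]
```

z now falls with the turn, so the thread is pulling. Lid estimates, counting the roughly 0.9 mm already pressed by the knob's weight plus my push:
- by height: 78.3 − 75.95 ≈ 2.3 mm
- by angle: 0.9 + 24° × 0.061 ≈ 2.4 mm

I aim for about 3.2 mm, which is some 14° more.

Emit:
move_arm([
  {"x": 0,"y": -0.1,"z": 0.2,"yaw": 4},
  {"x": 0,"y": -0.1,"z": 0.2,"yaw": 4},
])

```text
time_s: 16.77
position: [509.5, -52.9, 75.6]
tool_rot: [-2.039, -2.381, -0.011]
contact_force: [-2.4, 2.3, 2.2]
finger_gap: 0.527
```

```bash
python3 - <<'E'
from h import *
st((509,-52.5,90))
E
```

```text
t 16.775 p [509.5  -52.91  75.58] F [-2.39  2.32  2.24] T [0.304 0.554 0.141] gap 0.527 q6 -0.264 zt [-5.0e-04  9.8e-03 -1.0e+00] xang 98.83
delta tool [  0.62  -0.42 -14.41]
```

Emit:
move_arm([
  {"x": 0,"y": 0,"z": 0.2,"yaw": 3},
  {"x": 0,"y": 0,"z": 0.1,"yaw": 3},
  {"x": 0,"y": 0,"z": 0,"yaw": 0},
])

```text
time_s: 17.15
position: [509.4, -52.8, 75.3]
tool_rot: [-2.164, -2.267, -0.01]
contact_force: [-1.8, 1.4, 3.4]
finger_gap: 0.526
```

```bash
python3 - <<'E'
from h import *
st((509,-52.5,90))
E
```

```text
t 17.15 p [509.35 -52.84  75.28] F [-1.77  1.38  3.4 ] T [ 0.401  0.581 -0.054] gap 0.526 q6 -0.156 zt [-9.0e-04  9.7e-03 -1.0e+00] xang 92.66
delta tool [  0.5   -0.34 -14.71]
```

The estimates now agree: 3.0 mm by height and 3.2 mm by angle. I let go.

Emit:
move_arm([
  {"x": 0,"y": 0,"z": -0.1,"yaw": 0},
  {"x": 0,"y": 0,"z": 0,"yaw": 0},
  {"x": 0,"y": 0,"z": 0,"yaw": 0},
  {"x": 0,"y": 0,"z": 0,"yaw": 0},
  {"x": 0,"y": 0,"z": 0,"yaw": 0},
  {"x": 0,"y": 0,"z": 0,"yaw": 0},
], hand=100)

```text
time_s: 17.9
position: [510.0, -53.7, 75.0]
tool_rot: [-2.163, -2.27, -0.009]
contact_force: [-0.3, 0.9, 0.1]
finger_gap: 0.995
```

```bash
python3 - <<'E'
from h import *
st((509,-52.5,90))
E
```

```text
t 17.9 p [510.02 -53.69  75.04] F [-0.29  0.88  0.07] T [-0.019  0.027 -0.033] gap 0.995 q6 -0.158 zt [ 1.0e-04  8.3e-03 -1.0e+00] xang 92.77
delta tool [  1.36  -0.95 -14.95]
```

Emit:
move_arm([
  {"x": 0,"y": 0,"z": -10,"yaw": 0},
  {"x": 0,"y": 0,"z": -15,"yaw": 0},
  {"x": 0,"y": 0,"z": -25,"yaw": 0},
  {"x": 0,"y": 0,"z": -25,"yaw": 0},
  {"x": 0,"y": 0,"z": -25,"yaw": 0},
  {"x": 0,"y": 0,"z": 0,"yaw": 0},
])

```text
time_s: 18.65
position: [510.5, -54.6, 183.6]
tool_rot: [-2.165, -2.273, -0.013]
contact_force: [0.8, -0.8, 0.1]
finger_gap: 1.005
```

```bash
python3 - <<'E'
from h import *
st()
a,d=r.capture("scene")
x,y=301,240
g=cv2.cvtColor(a,cv2.COLOR_RGB2GRAY);m=np.zeros_like(g);m[y-14:y+15,x-9:x+10]=g[y-14:y+15,x-9:x+10]>120
k,l,s,c=cv2.connectedComponentsWithStats(m);print(c[1:],s[1:,4])
o,dd=ray("scene",(300.2,242));print([float((o+dd*d[v,300]/(r.camera_info("scene")['R'][2]@dd))[2].round(1)) for v in range(240,246)])
cv2.imwrite("pics/s5.png",cv2.convertScaleAbs(cv2.resize(a[y-75:y+75,x-100:x+100,::-1],(800,600),interpolation=cv2.INTER_CUBIC),alpha=1.5))
E
```

```text
t 18.65 p [510.54 -54.59 183.62] F [ 0.78 -0.83  0.12] T [-0.007  0.008  0.029] gap 1.005 q6 -0.16 zt [ 0.0041  0.0078 -1.    ] xang 92.78
[[300.38461538 228.35164835]
 [299.78571429 239.82142857]] [91 28]
[144.1, 146.1, 146.1, 145.6, 150.0, 151.0]
```

View pics/s5.png

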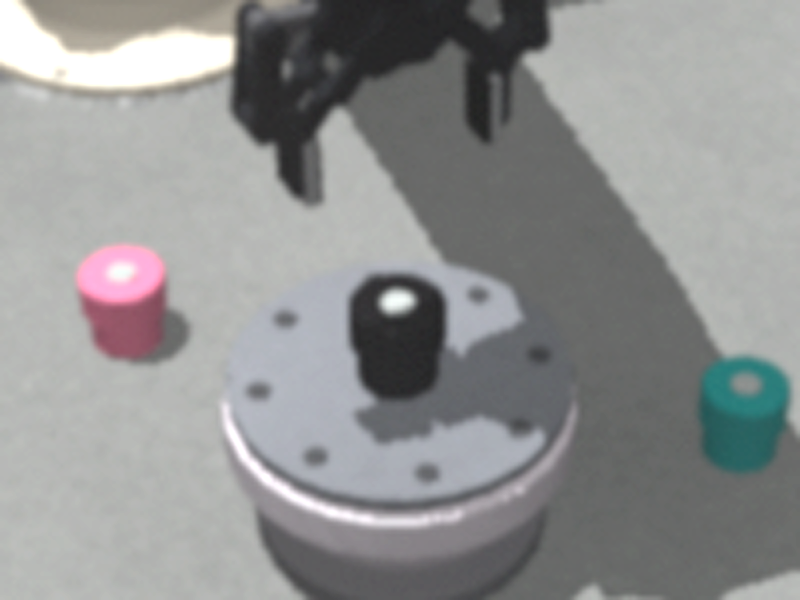

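The release was clean: the knob stands level on the axis, the gripper is clear, and the neighbours have not moved. The cap spot fell 4.6 px, about 12 mm, which matches the TCP's fall of 12.0 mm. As an independent check of lid travel, I measure how far the lid's lit dots moved in the scene view, with the fixed rotor rim and the other knobs as controls.

```bash
python3 - <<'E'
from h import *
A=cv2.imread("pics/scene0.png",0).astype(np.float32)
B=np.mean([cv2.cvtColor(r.capture("scene")[0],cv2.COLOR_RGB2GRAY).astype(np.float32) for _ in range(6)],0)
def cen(g,u,v,h=5):
    u,v=int(round(u)),int(round(v))
    for _ in range(2):
        w=g[v-h:v+h+1,u-h:u+h+1];q=np.clip(np.median(w)-6-w,0,None);yy,xx=np.mgrid[v-h:v+h+1,u-h:u+h+1]
        cu,cv=(q*xx).sum()/q.sum(),(q*yy).sum()/q.sum();u,v=int(round(cu)),int(round(cv))
    return np.array([cu,cv])
for p in[(272.3,244.5),(265.8,262.5),(280,279),(308,283),(320.5,238.5)]:
    b=cen(B,*p);a=cen(A,p[0],p[1]-1);print("dot",a.round(2),b.round(2),(b-a).round(2))
for n,(x,y,w,h) in dict(pink=(218,224,30,34),teal=(372,250,32,36),teal2=(322,328,34,38)).items():
    c=lambda g:cv2.createHanningWindow((w,h),cv2.CV_32F)
    print(n,cv2.phaseCorrelate(A[y:y+h,x:x+w].copy(),B[y:y+h,x:x+w].astype(np.float32).copy(),c(A)))
C=r.camera_info("scene")
P=lambda X:(lambda Y:C['mtx'][1,1]*Y[1]/Y[2])(C['R']@np.array(X)+C['t'])
print("px/mm",P([509,-52,101])-P([509,-52,102]));st()
E
```

```text
dot [271.79 243.3 ] [271.91 244.33] [0.11 1.03]
dot [265.21 261.4 ] [265.22 262.37] [0.   0.97]
dot [279.17 278.09] [279.2  279.03] [0.03 0.94]
dot [307.25 281.97] [307.56 283.04] [0.31 1.07]
dot [320.25 237.49] [322.05 235.05] [ 1.8  -2.44]
pink ((-0.15675481939233293, -0.04173286408434862), 0.8427807710788868)
teal ((0.0654986484983393, -0.6094459653951994), 0.732053328719404)
teal2 ((-0.10444391948315612, -0.011441007972173622), 0.9130605088339911)
px/mm 0.37161877571110935
t 19.0 p [509.11 -54.42 179.86] F [0.04 0.81 0.16] T [-0.015 -0.002  0.022] gap 1.002 q6 -0.16 zt [-0.0014  0.0084 -1.    ] xang 92.77
```

Four dots moved down 1.00 px on average, about 2.7 mm of lid travel. The fifth was lost in shadow. The pink and one teal control stayed still, and the other teal's shift came from the arm's shadow. This is in range, so I hand in.

```bash
python3 -c "
from h import *
print(r.job_done())"
```

```text
the job is handed in; nothing more can be done
None
```

The rotor is closed and the job is handed in; no verdict was reported. I gripped the black knob and turned it back about 86° under roughly 5 N (briefly 9 N), until it dropped about 9 to 10 mm. I then turned it forwards about 88°, the last 38° or so against the seal, let go and backed off.

**Last checks**
- **Lid travel:** about 2.7 mm from the lid dots in the camera, 3.0 mm from tool height and 3.2 mm from the turn angle. All three are inside the finger-tight 2.5 to 4 mm.
- **Knob:** level and on its axis by eye. Its cap fell about 12 mm, matching the tool's 12.0 mm.
- **Contact:** the gripper is clear and the force reads about zero.
- **Bystanders:** the gripper never went near the rack, jar or tray, but I did not measure them afterwards.

**What failed or disagreed**
- **Finger height:** the real fingertips sit about 37 mm above the reported tool point. My first close therefore shut on air above the knob, with no contact. I corrected from the depth image.
- **Camera check:** one of the five lid dots was unusable in the arm's shadow, and one fixed control shifted 0.6 px, which I put down to that shadow.

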